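Hook and lock the front beam into the pantry rack

TASK

The small steel rack on the worktop is missing the front beam of its upper tier, which stands loose beside it. Pick the beam up, hook the tabs at both its ends into the upper slots of the two front uprights, and push it down, each end in turn if need be, until it is fully home, level, and the spring catch at each end has snapped back out over it. Press firmly but do not force it, since the tabs bend, and do not disturb the brass jigger beside the rack.

Things in the scene. Friction and masses are not known exactly. Their poses are not given: they have to be found in the camera images.
- plinth: Wooden base board 240 (x) x 390 (y) x 14 mm under the rack; origin: on its underside, 165 from its left edge, mid-depth; x into the rack, y to its left, z up. The rack is parallel to it: front face of the two front uprights (30 mm wide) at x = -85, their centre lines at y = +120 and -120. The rack stands on screw feet: its heights below are nominal, true ones are up to 12 mm higher or lower, the same for all, and not measured.
- beam_mid (a point): Middle of the loose beam's bar (30 thick in x, 262 long in y, 36 high; 0.36 to 0.6 kg, steel), where to grasp it across x. The beam stands on its end connectors, worktop 62 below. Axes: x the way the hooks point (into the rack), y along the bar to the left, z up. The connectors' back faces lie at x = +19 and rest on the uprights' faces. Home, nominally: plinth x -104, y 0, z 203 mm.
- beam_left (a point): Point on the bar's top face 85 mm left (+y) of its middle and 18 above it: where to push down the left end. 20 mm inboard of the upright, whose flat plastic cap (27 x 33 mm) tops out 26 mm above the bar's top when home, its centre 12 behind the face. Each end connector (30 wide, at y = +-120 of the beam) has two hooked tabs, one 36 above the other: 6 wide, 21 high, reaching 12 mm behind the connector's back face, the lowest 13 mm of each a hook that points down.
- beam_right (a point): The same at the right end, 85 mm to the -y side of the middle. Each slot is 11 wide and 26 high, in a 4 mm face: the 21 mm tabs enter when the beam is 13 to 18 mm above its home height (best 15.5) and within 2 mm sideways; with them right in, the connectors' back faces meet the uprights. More than 75 N between beam and rack bends the tabs; slow pushes of 10 to 20 N are ample.
- catch_left (a joint): Spring catch, a small brass tongue in the left front upright below the upper slots: metres pressed into the upright, 0 = sprung out, 8 mm at most. The lower edge of the beam's connector rides over its sloping face and presses it in, from about 12 to 2 mm above home, which takes about 10 N at that end beyond the weight; at home it snaps out into the connector's window, over its bottom bar. Locked: below 1.5 mm.
- catch_right (a joint): The same spring catch in the right front upright. The beam comes home on a hard stop: its tabs sit on the slots' lower edges.
- jigger: Double brass jigger, 47 mm across, 101 high, upright on the plinth to the right of the rack; origin: centre of its foot. Not to be disturbed.

How it is judged:
By the outcome, as a careful person would: the job done as asked, in the order asked, and still so for the second after the job is handed in, with the robot touching nothing.
It also fails if it takes over 64 s, if anything falls off the work surface, if the arm or the gripper's body presses on something with over 40 N, if the wrist force passes 120 N, or if a joint passes its speed limit or range.

ROBOT

A 6-joint arm with a two-finger parallel gripper is mounted at the origin on a cart in front of the work surface, level with it; the furniture and walls round the work are solid. World frame = base frame: x ahead of the robot, y to its left, z up, the work surface at z = 0. Lengths are in m, angles in rad, forces in N, time in s.
With the tool pointing down it reaches from about 0.35 to 0.975 m from the base axis. Payload 4.9 kg.
Tool frame: the origin (TCP) lies between the finger pads; the fingertips stand 25 mm ahead of it and the grasp point (between the pads) lies 6 mm ahead of it; z points along the fingers, y is the line along which they close (so a half turn about z gives the same grasp; the last joint's range is limited). The gripper opens to 85 mm and grips with 20 to 120 N. Pads are 22 mm wide; open, the fingers measure 114 mm over their backs; the gripper's body (76 mm by 85 mm) begins 54 mm behind the grasp point. The pads swing forward as they close: fully open they stand 13 mm farther back than shut.
Start: joints at [-1.418, 0.053, 1.613, -0, 1.476, -0.119], TCP at [0.168, -0.602, 0.256] pointing down, gripper open.
Joint ranges: [-3.01, 3.01], [-1.01, 2.22], [0.06, 2.58], [-1.02, 4.17], [0.09, 2.62], [-3.14, 3.14]. Speed limits (rad/s): [2.57, 2.57, 3.14, 3.14, 3.14, 3.14].

INTERFACE

Orientations are given as a unit quaternion [w, x, y, z].
In Python, from plant import manip gives the robot as it stands.
- The arm moves only by the shell command python3 -m inch 'ROWS'. ROWS is JSON, a list of rows, each a list of 3 entries, a list of its own where there are three numbers: the shift along the tool's x, y, z in m, then the turn, a rotation vector about the tool's x, y, z in rad, then the opening, from 0 (shut) to 1 (fully open). A call has 1 to 8 rows; each row shifts and turns the commanded pose from where the row before left it, along the tool's axes as they then stand; what a row does not reach is not made up. A row lasts 1/10 s, in which the tool goes at most 50 mm and 8.59 degrees, less where a joint would pass 70% of its speed; a pose out of reach is approached as far as the arm can. A call with a gripper value outside its range is refused whole. The fingers move at their own pace and stop on an object; the grip force is fixed at half the most. Time passes only in rows, so rows that do not move let the fingers close. It gives the time, the measured TCP pose, the force, the opening and the grip force at its end, in the units of the state.
- manip.state(): the state, without advancing time (a new reading comes with each control period).
- manip.grab_frame(name): name is "scene" or "side" or "wrist"; returns (picture, depth): 480x640x3 uint8, red, green, blue; 480x640 float32, m along the optical axis (not along the pixel's ray), 0 where there is no reading.
- manip.camera_params(name): a dict with "camera_matrix" (3x3 intrinsics, pixels), "k1" (the pictures are not rectified: a ray, as slopes to the right and down, at radius r is drawn at 1 + k1 r^2 times it, then the intrinsics apply), "rvec" (rotation vector, rad) and "tvec" (3), from world to camera coordinates, as OpenCV has them. Camera axes: x right, y down, z forward; pixel columns grow to the right and rows downward; lengths in m; the calibration is good to about 2 mm. A picture is of the moment at which its call begins: read the wrist's pose just before it. camera_params takes no time and is no camera call; for the wrist camera it gives the pose at the moment of the call.
- manip.job_done(): hands the job in; it is judged then, once.
Trained networks look in the newest picture that a camera, given by its name, has taken for a name from the list of things; names that differ only in an ending like _2 or _b are one class to them, and where a whole thing is asked for, a point or a joint stands for the part that bears it (a point fixed in the world has none). Each returns a list of dicts, best first, with "score" (0 to 1); they miss things now and then, are a little off and sometimes report something else, mostly with a low value. They report only what shows in the picture. A call takes as long as a camera call.
- manip.look_for(camera, label): "point" ([x, y, z] in m, in world coordinates, good to about 4 mm: the middle of the surface that is visible of it).
The state is a dict: "time": time; "joint_pos": joint angles; "joint_vel": joint speeds; "joint_efforts": joint torques, N m; "tool_pos": TCP position; "tool_rot": TCP orientation; "contact_force": force on the tool from outside, world axes, zero at the start; "ft_torque": the same for the moment, N m; "gripper_width": opening from 0.0 (shut) to 1.0 (fully open); "grasp_force": force on a finger pad.
Only numpy, scipy, OpenCV 4.12 (cv2) and the standard library are available. Lean on these libraries where they do the work, as an engineer would, in place of code of your own. Each camera call takes 0.05 s, during which the arm holds its last target. There are 200 camera calls.

## Working session

There is one attempt and no reset: what is moved stays moved. The work goes in short steps, Python scripts to look and compute and a shell command to move; the robot and the scene stay as the last step left them, time stands still between calls to the robot, and variables do not carry over. Pictures are saved under pics/ and viewed, at most 10 in all, crops included, and the job is handed in when it is done.

```bash
mkdir -p pics; ls; cat > h.py <<'E'
import numpy as np, cv2
from scipy.spatial.transform import Rotation as R
from plant import manip
def cam(n):
    p=manip.camera_params(n);return np.array(p["camera_matrix"]),p["k1"],R.from_rotvec(np.ravel(p["rvec"])).as_matrix(),np.ravel(p["tvec"])
def grab(n,f=None):
    c=cam(n);im,d=manip.grab_frame(n)
    if f: cv2.imwrite("pics/"+f,im[:,:,::-1])
    return im,d,c
def cloud(d,c):
    K,k1,Rm,t=c
    v,u=np.mgrid[0:480,0:640]
    x=(u-K[0,2])/K[0,0];y=(v-K[1,2])/K[1,1]
    a,b=x.copy(),y.copy()
    for _ in range(8):
        s=1+k1*(a*a+b*b);a=x/s;b=y/s
    P=np.stack([a*d,b*d,d],-1)
    W=(P-t)@Rm
    W[d<=0]=np.nan
    return W
def proj(X,c):
    K,k1,Rm,t=c
    P=np.atleast_2d(X)@Rm.T+t;a=P[:,:2]/P[:,2:];a=a*(1+k1*(a**2).sum(1,keepdims=True))
    return a@K[:2,:2].T+K[:2,2]
E
python3 - <<'E'
from h import *
ims=[]
for n in("scene","side"):
    im,d,c=grab(n,n+"0.png");np.savez("pics/"+n+"0.npz",d=d,K=c[0],k=c[1],R=c[2],t=c[3])
    print(n,(-c[2].T@c[3]).round(3))
    for l in("plinth","beam_mid","beam_left","beam_right","catch_left","catch_right","jigger"):
        for r in manip.look_for(n,l)[:2]:print(l,round(r["score"],2),np.round(r["point"],3),proj(r["point"],c).round())
s=manip.state();print(s["time"],s["tool_pos"],s["tool_rot"],s["contact_force"],s["gripper_width"])
E
```

```text
pics
scene [ 0.14  -1.114  0.655]
plinth 0.6 [ 0.602 -0.445  0.013] [[425. 348.]]
beam_mid 0.81 [0.449 0.023 0.073] [[265. 230.]]
beam_right 0.77 [0.448 0.022 0.071] [[265. 231.]]
jigger 0.87 [ 0.522 -0.495  0.084] [[402. 344.]]
jigger 0.45 [0.444 0.02  0.07 ] [[264. 232.]]
side [ 0.522 -0.901  0.741]
plinth 0.75 [ 0.614 -0.476  0.018] [[361. 411.]]
beam_mid 0.68 [0.456 0.041 0.076] [[279. 204.]]
beam_left 0.89 [0.456 0.04  0.081] [[279. 202.]]
beam_right 0.74 [0.454 0.042 0.081] [[278. 202.]]
jigger 0.72 [ 0.527 -0.492  0.081] [[310. 400.]]
0.8 [ 0.1677891  -0.60205185  0.25634036] [ 2.88744590e-05  9.90782608e-01  1.35461514e-01 -2.67267463e-06] [-0.30447402  0.52561889 -0.48744467] 0.9957000543090888
```

View pics/scene0.png

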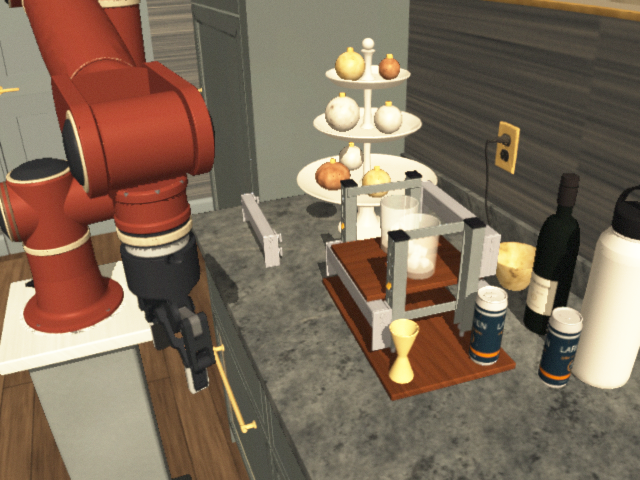

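View pics/side0.png

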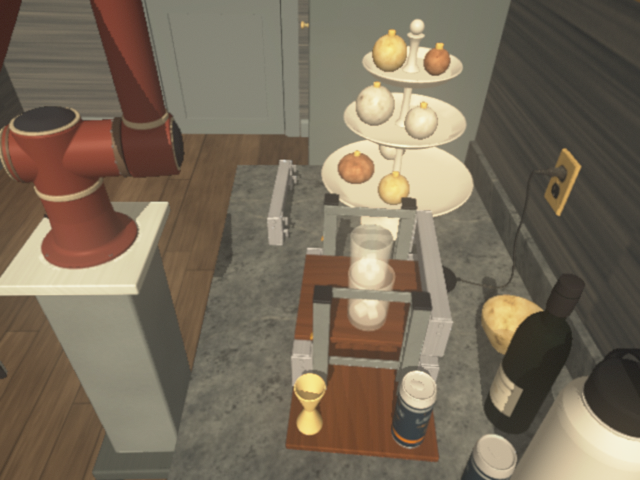

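The scene view shows the loose beam at about (262,230), the front uprights at about (349,210) and (397,280), and the jigger at (402,350). The side view agrees, with the beam at (283,203), the front caps at (331,203) and (322,295), and the jigger at (309,405). Next I'll measure from the depth clouds.

```bash
cat > m.py <<'E'
from h import *
for n in("scene","side"):
    z=np.load("pics/"+n+"0.npz");c=(z["K"],z["k"],z["R"],z["t"]);W=cloud(z["d"],c);im=cv2.imread("pics/"+n+"0.png")
    print("==",n)
    v,u=np.mgrid[0:480,0:640]
    x,y,h=W[...,0],W[...,1],W[...,2]
    # table height
    # beam top
    m=(abs(x-.45)<.1)&(abs(y-.03)<.2)&(h>.03)&(h<.12)
    print("beam pts",m.sum(),"z pct",np.percentile(h[m],[1,50,90,97]).round(3))
    t=m&(h>.072)&(h<.09)
    r=cv2.minAreaRect(np.c_[x[t],y[t]].astype(np.float32)*1000);print("top rect",np.round(r[0],1),np.round(r[1],1),round(r[2],1),np.median(h[t]).round(4))
    print(cv2.boxPoints(r).round(0).tolist())
    # caps: dark pts above .225
    g=im.max(2)<70
    m=g&(h>.22)&(h<.28)&(x>.45)&(x<.85)&(y>-.6)&(y<0)
    k,lab,st,ce=cv2.connectedComponentsWithStats(m.astype(np.uint8))
    for i in range(1,k):
        if st[i,4]<25: continue
        q=lab==i;zt=np.percentile(h[q],90);tt=q&(h>zt-.006)
        print("cap",ce[i].round(),st[i,4],"ctr",x[tt].mean().round(4),y[tt].mean().round(4),"top",np.percentile(h[q],[50,80,95]).round(4),"ext",np.ptp(x[tt]).round(3),np.ptp(y[tt]).round(3))
    # plinth top
    br=(im[...,2].astype(int)-im[...,0]>30)&(h>.006)&(h<.022)&(x>.4)&(x<.9)&(y>-.65)&(y<.05)
    r=cv2.minAreaRect(np.c_[x[br],y[br]].astype(np.float32)*1000);print("plinth",br.sum(),np.round(r[0],1),np.round(r[1],1),round(r[2],1),np.median(h[br]).round(4));print(cv2.boxPoints(r).round(0).tolist())
E
python3 m.py
```

```text
== scene
beam pts 1072 z pct [0.032 0.077 0.08  0.081]
top rect [456.6 100.4] [259.6  41.6] 86.6 0.0786
[[428.0, -28.0], [470.0, -30.0], [485.0, 229.0], [443.0, 231.0]]
cap [413. 175.] 80 ctr 0.7023 -0.2092 top [0.2504 0.2511 0.2519] ext 0.024 0.029
cap [348. 183.] 93 ctr 0.5634 -0.1955 top [0.2504 0.251  0.2516] ext 0.025 0.035
cap [558. 217.] 503 ctr 0.8452 -0.4741 top [0.2339 0.2602 0.2748] ext 0.01 0.026
cap [474. 223.] 169 ctr 0.6807 -0.4455 top [0.2502 0.2508 0.2516] ext 0.03 0.032
cap [398. 236.] 173 ctr 0.5413 -0.4334 top [0.2504 0.251  0.2517] ext 0.027 0.034
plinth 8143 [ 677.6 -314. ] [428.4 697.6] 6.5 0.0132
[[425.0, 8.0], [504.0, -685.0], [930.0, -636.0], [851.0, 57.0]]
== side
beam pts 1133 z pct [0.032 0.079 0.082 0.083]
top rect [460.8 100.9] [259.4  45.3] 85.9 0.0804
[[429.0, -27.0], [474.0, -30.0], [493.0, 229.0], [448.0, 232.0]]
cap [322. 293.] 222 ctr 0.545 -0.4298 top [0.2527 0.2533 0.2543] ext 0.023 0.028
cap [424. 300.] 110 ctr 0.6882 -0.4452 top [0.2527 0.2536 0.2544] ext 0.022 0.027
cap [540. 325.] 779 ctr 0.8461 -0.4757 top [0.2337 0.251  0.2744] ext 0.007 0.024
plinth 9470 [ 731.7 -286.1] [618.9 350.7] 70.9 0.0144
[[465.0, -521.0], [796.0, -636.0], [998.0, -51.0], [667.0, 64.0]]
```

```bash
cat >> h.py <<'E'
def go(p,yaw=None):
    "shift (tool axes) to world TCP p and turn about tool z to put tool y along yaw (deg, mod 180)"
    s=manip.state();w=np.array(s["tool_rot"]);Rt=R.from_quat(np.r_[w[1:],w[0]]).as_matrix()
    print("t",round(s["time"],2),"TCP",np.round(s["tool_pos"],4),"yawY",np.degrees(np.arctan2(Rt[1,1],Rt[0,1])).round(2),"tilt",np.round(Rt[:,2],4),"F",np.round(s["contact_force"],1),"T",np.round(s["ft_torque"],2),"w",round(s["gripper_width"],3),round(s["grasp_force"],1))
    if p is not None: print(" shift",(Rt.T@(np.array(p)-s["tool_pos"])).round(4))
    if yaw is not None:
        a=np.degrees(np.arctan2(Rt[1,1],Rt[0,1]));d=(yaw-a+90)%180-90;print(" turn z",np.radians(-d).round(4))
E
python3 - <<'E'
from h import *
for n in("scene","side"):
    z=np.load("pics/"+n+"0.npz");W=cloud(z["d"],(z["K"],z["k"],z["R"],z["t"])).reshape(-1,3)
    q=W[(W[:,2]>.1)&(W[:,0]>.3)&(W[:,1]>-.16)&(W[:,1]<.4)&(W[:,2]<.6)]
    print(n,len(q),np.percentile(q[:,0],[0.2,1,5]).round(3),q[np.argsort(q[:,0])[20]].round(3))
    # things inside rack above .15 near front beam
    q=W[(W[:,2]>.12)&(W[:,2]<.24)&(W[:,0]>.5)&(W[:,0]<.68)&(W[:,1]<-.22)&(W[:,1]>-.41)]
    print(len(q),np.percentile(q[:,0],[1,5,50]).round(3),q[:,2].max())
go([.445,.09,.256],-3.4)
E
python3 -m inch '[[[0.028,-0.0365,0],[0,0,0],1],[[0.028,-0.0365,0],[0,0,0],1],[[0.028,-0.0365,0],[0,0,0],1],[[0.028,-0.0365,0],[0,0,0],1],[[0.028,-0.0365,0],[0,0,0],1],[[0.028,-0.0365,0],[0,0,0],1],[[0.028,-0.0365,0],[0,0,0],1],[[0.028,-0.0365,0],[0,0,0],1]]'
```

```text
scene 50267 [0.528 0.53  0.561] [0.527 0.363 0.181]
5400 [0.504 0.513 0.6  ] 0.23992510670436704
side 58513 [0.531 0.541 0.582] [0.531 0.361 0.409]
7456 [0.508 0.517 0.608] 0.23999571458143634
t 0.8 TCP [ 0.1678 -0.6021  0.2563] yawY -74.43 tilt [ 0.e+00 -1.e-04 -1.e+00] F [-0.3  0.5 -0.5] T [ 0.06  0.   -0.05] w 0.996 0.0
 shift [ 4.528e-01 -5.922e-01  3.000e-04]
 turn z -1.2397
time: 1.6
tool_pos: [0.3054, -0.259, 0.2565]
tool_rot: [0.0, 0.991, 0.135, 0.0]
contact_force: [0.9, -0.4, 0.1]
gripper_width: 1.002
grasp_force: 0.0
```

```bash
python3 -m inch '[[[0.028,-0.0365,0],[0,0,0],1],[[0.028,-0.0365,0],[0,0,0],1],[[0.028,-0.0365,0],[0,0,0],1],[[0.028,-0.0365,0],[0,0,0],1],[[0.028,-0.0365,0],[0,0,0],1],[[0.028,-0.0365,0],[0,0,0],1],[[0.028,-0.0365,0],[0,0,0],1],[[0.028,-0.0365,0],[0,0,0],1]]' >/dev/null
python3 -m inch '[[[0,0,0],[0,0,-0.14],1],[[0,0,0],[0,0,-0.14],1],[[0,0,0],[0,0,-0.14],1],[[0,0,0],[0,0,-0.14],1],[[0,0,0],[0,0,-0.14],1],[[0,0,0],[0,0,-0.14],1],[[0,0,0],[0,0,-0.14],1],[[0,0,0],[0,0,-0.14],1]]'
python3 -m inch '[[[0,0,-0.04],[0,0,-0.12],1],[[0,0,-0.04],[0,0,0],1],[[0,0,0],[0,0,0],1]]' >/dev/null
python3 - <<'E'
from h import *
go([.447,.1,.25],-3.4)
im,d,c=grab("wrist","w1.png");print((-c[2].T@c[3]).round(3))
for l in("beam_mid","beam_left","beam_right"):
    for r in manip.look_for("wrist",l)[:2]:print(l,round(r["score"],2),np.round(r["point"],3),proj(r["point"],c).round())
W=cloud(d,c);x,y,h=W[...,0],W[...,1],W[...,2]
np.savez("pics/w1.npz",W=W)
m=(h>.065)&(h<.095)&(x<.52)&(abs(y-.1)<.18)
print(m.sum(),np.median(h[m]),[np.percentile(y[m],p).round(4) for p in(0,.5,99.5,100)])
# edges per y bin
for yy in np.arange(-.04,.25,.02):
    q=m&(abs(y-yy)<.005)
    if q.sum()>5: print(yy.round(3),np.percentile(x[q],[2,98]).round(4),np.median(h[q]).round(4))
E
```

```text
time: 3.2
tool_pos: [0.4425, 0.0808, 0.2564]
tool_rot: [0.0, 0.766, 0.643, 0.0]
contact_force: [0.7, -0.5, 0.3]
gripper_width: 1.0
grasp_force: 0.0
t 3.5 TCP [0.4447 0.0809 0.3434] yawY -3.38 tilt [ 1.160e-02  2.000e-04 -9.999e-01] F [ 0.3 -0.6  0.4] T [ 0.    0.03 -0.  ] w 1.001 0.0
 shift [0.0192 0.0001 0.0934]
 turn z 0.0004
[0.447 0.155 0.462]
beam_mid 0.78 [0.458 0.132 0.079] [[324. 142.]]
beam_left 0.7 [0.455 0.131 0.082] [[321. 144.]]
beam_right 0.93 [0.455 0.131 0.08 ] [[322. 144.]]
10230 0.08048814620637348 [np.float64(-0.0232), np.float64(-0.0208), np.float64(0.2448), np.float64(0.2476)]
-0.02 [0.4303 0.4636] 0.08
0.0 [0.4316 0.4644] 0.0804
0.02 [0.4329 0.4614] 0.0805
0.04 [0.4343 0.4633] 0.0804
0.06 [0.4356 0.4642] 0.0804
0.08 [0.4369 0.466 ] 0.0803
0.1 [0.4382 0.4669] 0.0805
0.12 [0.4395 0.468 ] 0.0805
0.14 [0.4409 0.4696] 0.0805
0.16 [0.4422 0.4706] 0.0806
0.18 [0.4435 0.4722] 0.0807
0.2 [0.4449 0.4736] 0.0807
0.22 [0.4463 0.4789] 0.0807
0.24 [0.4476 0.4805] 0.0804
```

View pics/w1.png

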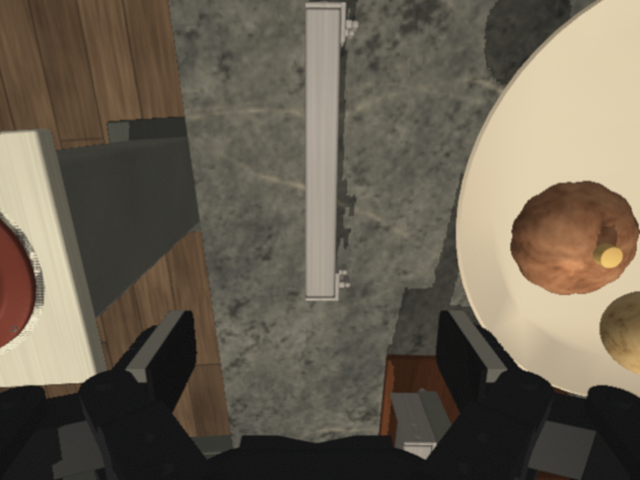

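The wrist view shows the beam from (325,5) to (321,298), with its hooks on the +x side. Its middle is at about (0.4535, 0.112) and its yaw is -3.8°.

```bash
python3 -m inch '[[[0.016,0.005,0.03],[0,0,0.007],1],[[0.016,0.005,0.045],[0,0,0],1],[[0,0,0.045],[0,0,0],1],[[0,0,0.045],[0,0,0],1],[[0,0,0.03],[0,0,0],1],[[0,0,0.015],[0,0,0],1],[[0,0,0],[0,0,0],1]]'
python3 - <<'E'
from h import *
go([.4535,.112,.068],-3.8)
E
```

```text
time: 4.4
tool_pos: [0.4509, 0.1118, 0.1213]
tool_rot: [-0.003, 0.73, 0.683, -0.004]
contact_force: [0.5, -0.3, -0.3]
gripper_width: 1.002
grasp_force: 0.0
t 4.4 TCP [0.4509 0.1118 0.1213] yawY -3.78 tilt [-9.5e-03 -8.0e-04 -1.0e+00] F [ 0.5 -0.3 -0.3] T [-0.   -0.02  0.04] w 1.002 0.0
 shift [0.0004 0.0031 0.0533]
 turn z 0.0003
```

```bash
python3 -m inch '[[[0,0.003,0.015],[0,0,0],1],[[0,0,0.02],[0,0,0],1],[[0,0,0.018],[0,0,0],1],[[0,0,0],[0,0,0],1],[[0,0,0],[0,0,0],1]]'>/dev/null
python3 - <<'E'
from h import *
go([.4535,.112,.068],-3.8)
E
```

```text
t 4.9 TCP [0.4577 0.1119 0.0738] yawY -3.78 tilt [ 0.  0. -1.] F [-0.1 -0.1  0.3] T [ 0.   -0.05 -0.04] w 0.997 0.0
 shift [-0.0002 -0.0042  0.0058]
 turn z 0.0003
```

```bash
python3 -m inch '[[[0,-0.004,0.006],[0,0,0],1],[[0,0,0],[0,0,0],1],[[0,0,0],[0,0,0],0.5],[[0,0,0],[0,0,0],0.2],[[0,0,0],[0,0,0],0],[[0,0,0],[0,0,0],0],[[0,0,0],[0,0,0],0],[[0,0,0],[0,0,0],0]]'
python3 -m inch '[[[0,0,0],[0,0,0],0],[[0,0,-0.01],[0,0,0],0],[[0,0,-0.02],[0,0,0],0],[[0,0,-0.04],[0,0,0],0],[[0,0,-0.04],[0,0,0],0],[[0,0,-0.04],[0,0,0],0],[[0,0,-0.04],[0,0,0],0],[[0,0,-0.02],[0,0,0],0]]'
python3 - <<'E'
from h import *
go(None,-5.2)
E
```

```text
time: 5.7
tool_pos: [0.4538, 0.1122, 0.0677]
tool_rot: [0.0, 0.73, 0.683, 0.0]
contact_force: [-1.4, -0.6, 3.2]
gripper_width: 0.341
grasp_force: 59.6
time: 6.5
tool_pos: [0.4542, 0.1123, 0.2811]
tool_rot: [0.002, 0.73, 0.683, 0.002]
contact_force: [0.6, -0.5, -3.6]
gripper_width: 0.345
grasp_force: 60.4
t 6.5 TCP [0.4542 0.1123 0.2811] yawY -3.78 tilt [ 4.8e-03  4.0e-04 -1.0e+00] F [ 0.6 -0.5 -3.6] T [0.02 0.   0.01] w 0.345 60.4
 turn z 0.0248
```

```bash
python3 -m inch '[[[-0.02,0,-0.03],[0,0,0.005],0],[[-0.04,0,-0.03],[0,0,0.005],0],[[-0.045,0,-0.02],[0,0,0.005],0],[[-0.045,0,-0.02],[0,0,0.005],0],[[-0.045,0,-0.02],[0,0,0.005],0],[[-0.045,0,-0.02],[0,0,0],0],[[-0.045,0,-0.02],[0,0,0],0],[[-0.045,0,0],[0,0,0],0]]'>/dev/null
python3 -m inch '[[[-0.04,0,0],[0,0,0],0],[[-0.035,0.004,0],[0,0,0],0],[[-0.015,0.004,0],[0,0,0],0],[[0,0,0],[0,0,0],0],[[0,0,0],[0,0,0],0]]'>/dev/null
python3 - <<'E'
from h import *
go([.44,-.306,.44],-5.2)
im,d,c=grab("wrist","w2.png");print((-c[2].T@c[3]).round(3))
W=cloud(d,c);x,y,h=W[...,0],W[...,1],W[...,2]
np.savez("pics/w2.npz",W=W)
m=(im.max(2)<75)&(h>.235)&(h<.27)
k,lab,st,ce=cv2.connectedComponentsWithStats(m.astype(np.uint8))
for i in range(1,k):
    if st[i,4]<60: continue
    q=lab==i
    r=cv2.minAreaRect(np.c_[x[q],y[q]].astype(np.float32)*1000)
    print(ce[i].round(),st[i],"mean",x[q].mean().round(4),y[q].mean().round(4),"z",np.percentile(h[q],[5,50,95]).round(4),np.round(r[0],1),np.round(r[1],1),round(r[2],1))
E
```

```text
t 7.8 TCP [ 0.426  -0.3063  0.4366] yawY -5.2 tilt [-0.0011  0.0019 -1.    ] F [ 0.1 -0.4 -4.4] T [0.05 0.01 0.01] w 0.341 60.1
 shift [ 0.0016  0.0139 -0.0035]
 turn z 0.0001
[ 0.432 -0.233  0.555]
[508.  30.] [ 481    3   53   59 2478] mean 0.5652 -0.1884 z [0.2419 0.2523 0.2537] [ 567.1 -188.6] [33.9 28.1] 85.8
[508. 330.] [ 449  317  191   41 2144] mean 0.5774 -0.4181 z [0.2359 0.2444 0.253 ] [ 610.8 -422.4] [162.   30.6] 0.2
[628. 347.] [609 328  31  36 779] mean 0.6762 -0.4398 z [0.2467 0.2521 0.2535] [ 676.9 -439.5] [17.8 33.5] 2.7
```

View pics/w2.png

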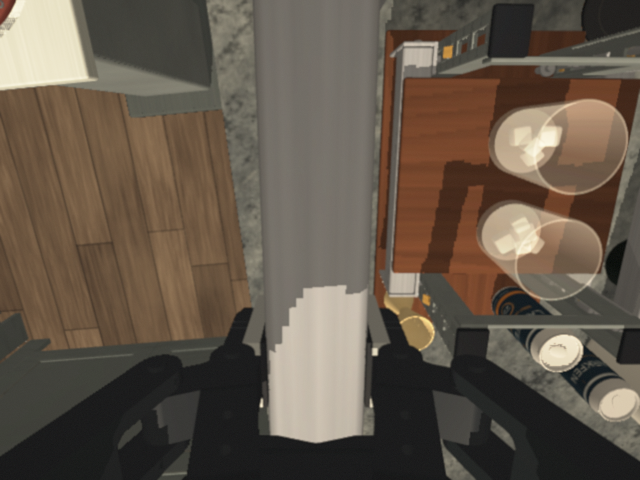

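The wrist view shows the left front cap at about (511,30), the right one at (473,342), the held beam down the middle, and the glasses well behind the front. I'll isolate the cap tops.

```bash
python3 - <<'E'
from h import *
W=np.load("pics/w2.npz")["W"];im=cv2.imread("pics/w2.png");x,y,h=W[...,0],W[...,1],W[...,2]
C=[]
for u0,u1,v0,v1 in((485,536,0,62),(452,492,322,365)):
    m=np.zeros(h.shape,bool);m[v0:v1,u0:u1]=1
    m&=(im.max(2)<75)&(h>.249)&(h<.256)
    r=cv2.minAreaRect(np.c_[x[m],y[m]].astype(np.float32)*1000);C.append(r[0])
    v,u=np.where(m);print(m.sum(),u.min(),u.max(),v.min(),v.max(),np.median(h[m]).round(4),np.round(r[0],1),np.round(r[1],1),round(r[2],1))
d=np.subtract(C[0],C[1]);print(np.linalg.norm(d),np.degrees(np.arctan2(-d[0],d[1])),np.mean(C,0))
E
```

```text
2232 488 533 3 57 0.2524 [ 567.  -188.4] [33.5 28.1] 85.5
892 453 489 328 357 0.2522 [ 544.5 -424.1] [27.7 27.3] 85.1
236.7528148942418 -5.454257432748249 [ 555.77462769 -306.28580475]
```

```bash
python3 -m inch '[[[0,0.015,0.02],[0,0,0.002],0],[[0.002,0.015,0.035],[0,0,0],0],[[0.002,0.015,0.04],[0,0,0],0],[[0,0.01,0.04],[0,0,0],0],[[0,0.005,0.04],[0,0,0],0],[[0,0,0.02],[0,0,0],0],[[0,0,0],[0,0,0],0],[[0,0,0],[0,0,0],0]]'>/dev/null
python3 - <<'E'
from h import *
go([.495,-.302,.229],-5.3)
E
```

```text
t 8.65 TCP [ 0.4865 -0.3077  0.2433] yawY -5.24 tilt [ 7.e-04 -4.e-04 -1.e+00] F [ 0.6 -0.3 -3.4] T [-0.01  0.05 -0.01] w 0.341 60.1
 shift [0.0065 0.0079 0.0143]
 turn z 0.001
```

```bash
python3 -m inch '[[[0.006,0.004,0.008],[0,0,0.001],0],[[0,0,0.006],[0,0,0],0],[[0,0,0],[0,0,0],0],[[0,0,0],[0,0,0],0]]'>/dev/null
python3 - <<'E'
from h import *
go([.495,-.302,.229],-5.3)
for n in("scene","side"):
    im,d,c=grab(n,n+"1.png");W=cloud(d,c);np.savez("pics/"+n+"1.npz",W=W)
    uv=proj([[.535,-.43,.23],[.555,-.19,.24]],c).astype(int);print(uv.tolist())
    a=[]
    for (u,v) in uv:
        a.append(cv2.resize(im[max(0,v-50):v+50,max(0,u-66):u+66,::-1],(528,400),interpolation=cv2.INTER_CUBIC))
    cv2.imwrite("pics/%s1c.png"%n,cv2.resize(np.hstack(a),(800,303)))
a=[cv2.imread("pics/%s1c.png"%n) for n in("scene","side")];cv2.imwrite("pics/pre.png",np.vstack(a)[:600])
E
```

```text
t 9.05 TCP [ 0.4907 -0.303   0.2286] yawY -5.38 tilt [ 2.e-04 -2.e-04 -1.e+00] F [ 1.   0.4 -4.1] T [ 0.03  0.01 -0.01] w 0.342 60.3
 shift [ 0.0014  0.0042 -0.0004]
 turn z -0.0014
[[393, 246], [343, 187]]
[[314, 303], [323, 203]]
```

View pics/pre.png

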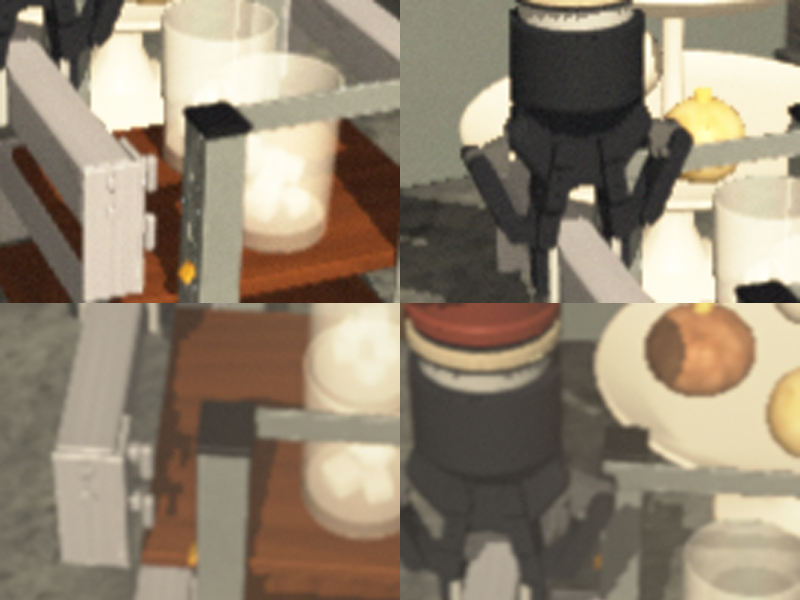

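The scene and side crops show both tabs facing the upright's slots at about the right height. I'll compare the connector's end face with the upright's outer face, which should line up at -135 mm.

```bash
python3 - <<'E'
from h import *
a=np.radians(-5.35);X=np.array([np.cos(a),np.sin(a),0]);Y=np.array([-np.sin(a),np.cos(a),0])
for n,B,U in(("scene",(357,372,252,290),(395,406,248,290)),("side",(271,287,308,334),(316,328,306,344))):
    W=np.load("pics/%s1.npz"%n)["W"]
    for nm,(u0,u1,v0,v1) in(("beam",B),("upr",U)):
        P=W[v0:v1,u0:u1].reshape(-1,3);P=P[~np.isnan(P[:,0])]
        s=P@Y;print(n,nm,len(s),"lat",np.percentile(s,[10,50,90]).round(4),"fwd",np.percentile(P@X,[5,50,95]).round(4),"z",np.percentile(P[:,2],[2,98]).round(3))
    # heights/lateral: cap top and bar top near right end
    x,y,h=W[...,0],W[...,1],W[...,2];f=W@X;s=W@Y
    t=(h>.238)&(h<.25)&(s<-.26)&(s>-.4)&(f<.545)&(f>.48);print(" bar top",t.sum(),np.median(h[t]).round(4),"fwd",np.percentile(f[t],[3,97]).round(4),"lat min",np.percentile(s[t],[0,2]).round(4))
    # upright front-face via cap
    t=(h>.25)&(h<.258)&(f>.55)&(f<.62)&(s<-.3);print(" cap",t.sum(),np.median(h[t]).round(4),"fwd",np.percentile(f[t],[3,50,97]).round(4),"lat",np.percentile(s[t],[3,50,97]).round(4))
go(None)
E
```

```text
scene beam 568 lat [-0.3951 -0.3935 -0.3918] fwd [0.5057 0.5169 0.5286] z [0.17  0.238]
scene upr 459 lat [-0.3929 -0.3913 -0.3898] fwd [0.5715 0.5804 0.5895] z [0.155 0.232]
 bar top 787 0.2397 fwd [0.4904 0.5362] lat min [-0.3971 -0.3934]
 cap 122 0.2507 fwd [0.5692 0.5814 0.593 ] lat [-0.3929 -0.3788 -0.363 ]
side beam 416 lat [-0.3941 -0.3929 -0.3919] fwd [0.5096 0.5203 0.5308] z [0.176 0.233]
side upr 455 lat [-0.3918 -0.3908 -0.3898] fwd [0.5757 0.5837 0.5916] z [0.158 0.24 ]
 bar top 1333 0.2418 fwd [0.5002 0.5345] lat min [-0.3945 -0.3928]
 cap 324 0.2525 fwd [0.5699 0.5823 0.5948] lat [-0.3926 -0.3784 -0.3618]
t 9.15 TCP [ 0.4907 -0.3032  0.2288] yawY -5.4 tilt [ 5.e-04 -5.e-04 -1.e+00] F [ 0.3 -0.3 -3.6] T [ 0.03 -0.02  0.03] w 0.348 60.3
```

```bash
python3 -m inch '[[[0.0015,0.003,0],[0,0,0],0],[[0,0.005,0],[0,0,0],0],[[0,0.004,0],[0,0,0],0],[[0,0.003,0],[0,0,0],0],[[0,0.003,0],[0,0,0],0],[[0,0,0],[0,0,0],0],[[0,0,0],[0,0,0],0]]'
python3 - <<'E'
from h import *
go([.5248,-.3049,.229],-5.35)
E
```

```text
time: 9.85
tool_pos: [0.5087, -0.3032, 0.2282]
tool_rot: [-0.0, 0.74, 0.673, -0.0]
contact_force: [0.3, -0.7, -4.6]
gripper_width: 0.344
grasp_force: 60.3
t 9.85 TCP [ 0.5087 -0.3032  0.2282] yawY -5.38 tilt [-3.e-04  1.e-04 -1.e+00] F [ 0.3 -0.7 -4.6] T [-0.03  0.03  0.08] w 0.344 60.3
 shift [-0.0002  0.0162 -0.0008]
 turn z -0.0005
```

```bash
python3 -m inch '[[[0,0.002,-0.0005],[0,0,0],0],[[0,0.002,0],[0,0,0],0],[[0,0.002,0],[0,0,0],0],[[0,0.001,0],[0,0,0],0],[[0,0.001,0],[0,0,0],0],[[0,0,0],[0,0,0],0]]'
python3 - <<'E'
from h import *
go([.5248,-.3049,.229],-5.35)
E
```

```text
time: 10.45
tool_pos: [0.5168, -0.3039, 0.2288]
tool_rot: [-0.0, 0.74, 0.673, -0.0]
contact_force: [-0.2, 0.3, -4.6]
gripper_width: 0.341
grasp_force: 60.3
t 10.45 TCP [ 0.5168 -0.3039  0.2288] yawY -5.38 tilt [-0.  0. -1.] F [-0.2  0.3 -4.6] T [ 0.    0.04 -0.01] w 0.341 60.3
 shift [-0.0002  0.0081 -0.0002]
 turn z -0.0005
```

No contact, and the tabs should be about 4 mm into the slots. I'll continue.

```bash
python3 -m inch '[[[0,0.0015,0],[0,0,0],0],[[0,0.0015,0],[0,0,0],0],[[0,0.001,0],[0,0,0],0],[[0,0.001,0],[0,0,0],0],[[0,0.001,0],[0,0,0],0],[[0,0,0],[0,0,0],0]]'
python3 - <<'E'
from h import *
go([.5248,-.3049,.229],-5.35)
E
```

```text
time: 11.05
tool_pos: [0.5227, -0.3045, 0.2288]
tool_rot: [-0.0, 0.74, 0.673, -0.0]
contact_force: [-0.1, 0.3, -4.3]
gripper_width: 0.347
grasp_force: 60.3
t 11.05 TCP [ 0.5227 -0.3045  0.2288] yawY -5.38 tilt [-0.  0. -1.] F [-0.1  0.3 -4.3] T [-0.03 -0.01  0.03] w 0.347 60.3
 shift [-0.0002  0.0021 -0.0002]
 turn z -0.0005
```

```bash
python3 -m inch '[[[0,0.001,0],[0,0,0],0],[[0,0.001,0],[0,0,0],0],[[0,0.001,0],[0,0,0],0],[[0,0,0],[0,0,0],0]]'
python3 -m inch '[[[0,0.001,0],[0,0,0],0],[[0,0.001,0],[0,0,0],0],[[0,0,0],[0,0,0],0]]'
```

```text
time: 11.45
tool_pos: [0.5252, -0.3047, 0.2288]
tool_rot: [-0.001, 0.74, 0.673, -0.0]
contact_force: [-2.9, -0.3, -2.9]
gripper_width: 0.345
grasp_force: 60.4
time: 11.75
tool_pos: [0.5253, -0.3048, 0.2289]
tool_rot: [-0.003, 0.74, 0.673, -0.002]
contact_force: [-12.5, 2.9, 1.2]
gripper_width: 0.343
grasp_force: 61.0
```

```bash
python3 -m inch '[[[0,-0.0012,0.0005],[0,0,0],0],[[0,0,0.001],[0,0,0],0],[[0,0,0.001],[0,0,0],0],[[0,0,0.001],[0,0,0],0],[[0,0,0.001],[0,0,0],0],[[0,0,0.001],[0,0,0],0]]'
python3 -m inch '[[[0,0,0.001],[0,0,0],0],[[0,0,0.001],[0,0,0],0],[[0,0,0.001],[0,0,0],0],[[0,0,0],[0,0,0],0]]'
```

```text
time: 12.35
tool_pos: [0.5253, -0.3054, 0.2263]
tool_rot: [-0.001, 0.74, 0.673, -0.002]
contact_force: [-12.0, 2.3, 9.9]
gripper_width: 0.346
grasp_force: 62.2
time: 12.75
tool_pos: [0.5251, -0.3058, 0.2237]
tool_rot: [-0.0, 0.74, 0.673, -0.002]
contact_force: [-12.7, 2.2, 8.3]
gripper_width: 0.344
grasp_force: 62.1
```

```bash
python3 -m inch '[[[0,-0.0008,0.001],[0,0,0],0],[[0,0,0.001],[0,0,0],0],[[0,0,0.001],[0,0,0],0],[[0,0,0],[0,0,0],0]]'
python3 -m inch '[[[0,0,0.001],[0,0,0],0],[[0,0,0.001],[0,0,0],0],[[0,0,0.001],[0,0,0],0],[[0,0,0],[0,0,0],0]]'
```

```text
time: 13.15
tool_pos: [0.5238, -0.3056, 0.2202]
tool_rot: [-0.001, 0.74, 0.673, -0.003]
contact_force: [-11.9, 2.0, 5.8]
gripper_width: 0.341
grasp_force: 62.0
time: 13.55
tool_pos: [0.5252, -0.3049, 0.2141]
tool_rot: [-0.0, 0.74, 0.673, -0.0]
contact_force: [-4.0, -0.9, -3.8]
gripper_width: 0.344
grasp_force: 62.6
```

```bash
python3 - <<'E'
from h import *
go([.5248,-.3049,.214],-5.35)
E
```

```text
t 13.55 TCP [ 0.5252 -0.3049  0.2141] yawY -5.39 tilt [-1.3e-03 -1.0e-04 -1.0e+00] F [-4.  -0.9 -3.8] T [-0.04  0.84 -0.06] w 0.344 62.6
 shift [-0.     -0.0004  0.0001]
 turn z -0.0007
```

```bash
python3 -m inch '[[[0,0,0.001],[0,0,0],0],[[0,0,0.001],[0,0,0],0],[[0,0,0],[0,0,0],0],[[0,0,0],[0,0,0],0]]'
python3 - <<'E'
from h import *
go([.5248,-.3049,.214],-5.35)
E
```

```text
time: 13.95
tool_pos: [0.5252, -0.3049, 0.2135]
tool_rot: [-0.0, 0.74, 0.673, -0.001]
contact_force: [-6.6, 1.3, 2.0]
gripper_width: 0.345
grasp_force: 63.2
t 13.95 TCP [ 0.5252 -0.3049  0.2135] yawY -5.38 tilt [-1.4e-03 -2.0e-04 -1.0e+00] F [-6.6  1.3  2. ] T [0.19 1.33 0.01] w 0.345 63.2
 shift [-0.     -0.0004 -0.0005]
 turn z -0.0006
```

```bash
python3 -m inch '[[[0,0,0.001],[0,0,0],0],[[0,0,0.001],[0,0,0],0],[[0,0,0],[0,0,0],0],[[0,0,0],[0,0,0],0]]'
python3 - <<'E'
from h import *
go([.5248,-.3049,.214],-5.35)
a=[]
for n in("scene","side"):
    im,d,c=grab(n,n+"2.png");W=cloud(d,c);np.savez("pics/"+n+"2.npz",W=W)
    for l in("catch_left","catch_right"):
        for r in manip.look_for(n,l)[:2]:print(n,l,round(r["score"],2),np.round(r["point"],3),proj(r["point"],c).round())
    for P in([.535,-.43,.2],[.555,-.19,.2]):
        u,v=proj(P,c)[0].astype(int);a.append(cv2.resize(im[v-50:v+50,u-66:u+66,::-1],(396,300),interpolation=cv2.INTER_CUBIC))
cv2.imwrite("pics/home.png",np.vstack([np.hstack(a[:2]),np.hstack(a[2:])]))
E
```

```text
time: 14.35
tool_pos: [0.5253, -0.3049, 0.2135]
tool_rot: [-0.0, 0.74, 0.673, -0.001]
contact_force: [-10.8, 3.0, 8.6]
gripper_width: 0.346
grasp_force: 64.2
t 14.35 TCP [ 0.5253 -0.3049  0.2135] yawY -5.38 tilt [-1.2e-03 -5.0e-04 -1.0e+00] F [-10.8   3.    8.6] T [ 0.59  1.88 -0.02] w 0.346 64.2
 shift [-0.     -0.0005 -0.0005]
 turn z -0.0005
```

View pics/home.png

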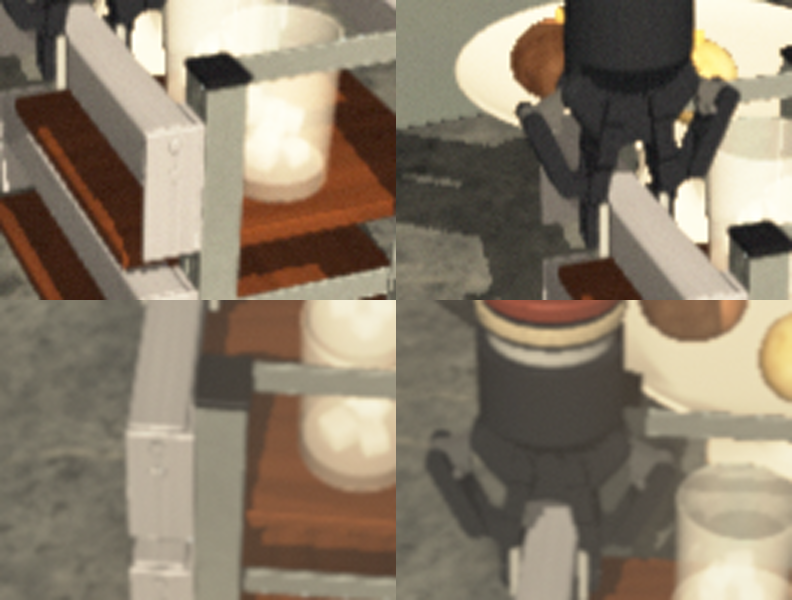

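The scene and side crops show the right connector flush on the upright and level with it. The TCP stopped hard at 0.2135. Now I'll unload, release, and press each end in turn.

```bash
python3 -m inch '[[[0,-0.001,-0.0015],[0,0,0],0],[[0,0,-0.0012],[0,0,0],0],[[0,0,0],[0,0,0],0.6],[[0,0,0],[0,0,0],0.6],[[0,0,0],[0,0,0],0.6],[[0,0,0],[0,0,0],0.6]]'
python3 -m inch '[[[0,0,-0.01],[0,0,0],0.6],[[0,0,-0.03],[0,0,0],0.6],[[0,0,-0.03],[0,0,0],0.6],[[0.03,0,-0.01],[0,0,0],0.3],[[0.04,0,0],[0,0,0],0],[[0.015,0,0],[0,0,0],0],[[0,0,0],[0,0,0],0],[[0,0,0],[0,0,0],0]]'
python3 - <<'E'
from h import *
a=np.radians(-5.38);m=np.array([.5248,-.3049,.26]);Y=np.array([-np.sin(a),np.cos(a),0])
go(m+.085*Y,-5.38)
E
```

```text
time: 15.25
tool_pos: [0.5251, -0.3048, 0.2134]
tool_rot: [0.0, 0.74, 0.673, 0.0]
contact_force: [-0.6, -0.2, -0.6]
gripper_width: 0.604
grasp_force: 0.0
time: 16.05
tool_pos: [0.5326, -0.2204, 0.2931]
tool_rot: [0.0, 0.739, 0.673, -0.0]
contact_force: [-0.4, -0.8, -0.1]
gripper_width: 0.004
grasp_force: 0.0
t 16.05 TCP [ 0.5326 -0.2204  0.2931] yawY -5.37 tilt [ 0.e+00 -8.e-04 -1.e+00] F [-0.4 -0.8 -0.1] T [-0.01 -0.01 -0.01] w 0.004 0.0
 shift [0.0002 0.0002 0.0331]
 turn z 0.0003
```

```bash
python3 -m inch '[[[0,0,0.015],[0,0,0],0],[[0,0,0.015],[0,0,0],0],[[0,0,0.008],[0,0,0],0],[[0,0,0.002],[0,0,0],0],[[0,0,0.001],[0,0,0],0],[[0,0,0.001],[0,0,0],0],[[0,0,0],[0,0,0],0],[[0,0,0],[0,0,0],0]]'
```

```text
time: 16.85
tool_pos: [0.5327, -0.2201, 0.2513]
tool_rot: [0.0, 0.74, 0.673, 0.0]
contact_force: [-0.5, 0.6, 0.1]
gripper_width: 0.0
grasp_force: 0.0
```

```bash
python3 -m inch '[[[0,0,0.001],[0,0,0],0],[[0,0,0.001],[0,0,0],0],[[0,0,0.001],[0,0,0],0],[[0,0,0],[0,0,0],0]]'
python3 -m inch '[[[0,0,0.001],[0,0,0],0],[[0,0,0.0005],[0,0,0],0],[[0,0,0],[0,0,0],0]]'
```

```text
time: 17.25
tool_pos: [0.5329, -0.2201, 0.2506]
tool_rot: [0.001, 0.739, 0.673, 0.0]
contact_force: [-3.5, 2.3, 8.2]
gripper_width: 0.001
grasp_force: 4.1
time: 17.55
tool_pos: [0.533, -0.2202, 0.2505]
tool_rot: [0.001, 0.739, 0.673, 0.0]
contact_force: [-5.3, 3.4, 13.0]
gripper_width: -0.002
grasp_force: 6.5
```

```bash
python3 -m inch '[[[0,0,0.001],[0,0,0],0],[[0,0,0.0005],[0,0,0],0],[[0,0,0],[0,0,0],0]]'
python3 -m inch '[[[0,0,-0.01],[0,0,0],0],[[0,0,-0.03],[0,0,0],0],[[-0.04,0,-0.005],[0,0,0],0],[[-0.045,0,0],[0,0,0],0],[[-0.045,0,0],[0,0,0],0],[[-0.04,0,0.015],[0,0,0],0],[[0,0,0.015],[0,0,0],0],[[0,0,0],[0,0,0],0]]'
python3 - <<'E'
from h import *
a=np.radians(-5.38);m=np.array([.5248,-.3049,.2505]);Y=np.array([-np.sin(a),np.cos(a),0])
go(m-.085*Y,-5.38)
E
```

```text
time: 17.85
tool_pos: [0.533, -0.2202, 0.2505]
tool_rot: [0.001, 0.739, 0.673, 0.0]
contact_force: [-7.4, 5.5, 17.8]
gripper_width: 0.001
grasp_force: 8.9
time: 18.65
tool_pos: [0.5153, -0.3888, 0.2561]
tool_rot: [-0.003, 0.74, 0.673, 0.0]
contact_force: [1.0, 0.9, -0.3]
gripper_width: 0.001
grasp_force: 0.0
t 18.65 TCP [ 0.5153 -0.3888  0.2561] yawY -5.47 tilt [-0.0043  0.0048 -1.    ] F [ 1.   0.9 -0.3] T [-0.    0.01  0.02] w 0.001 0.0
 shift [-0.0006  0.0016  0.0056]
 turn z -0.0017
```

```bash
python3 -m inch '[[[0,0.001,0.002],[0,0,0],0],[[0,0,0.002],[0,0,0],0],[[0,0,0.001],[0,0,0],0],[[0,0,0],[0,0,0],0]]'
python3 -m inch '[[[0,0,0.001],[0,0,0],0],[[0,0,0.001],[0,0,0],0],[[0,0,0],[0,0,0],0]]'
```

```text
time: 19.05
tool_pos: [0.5181, -0.3887, 0.2556]
tool_rot: [0.0, 0.739, 0.674, 0.0]
contact_force: [0.0, 0.5, -0.5]
gripper_width: 0.001
grasp_force: 0.0
time: 19.35
tool_pos: [0.5176, -0.3893, 0.2529]
tool_rot: [-0.0, 0.74, 0.673, 0.0]
contact_force: [-0.9, 0.2, -0.3]
gripper_width: -0.0
grasp_force: 0.0
```

```bash
python3 -m inch '[[[0,0,0.001],[0,0,0],0],[[0,0,0.001],[0,0,0],0],[[0,0,0.001],[0,0,0],0],[[0,0,0],[0,0,0],0]]'
python3 -m inch '[[[0,0,0.001],[0,0,0],0],[[0,0,0.001],[0,0,0],0],[[0,0,0],[0,0,0],0]]'
```

```text
time: 19.75
tool_pos: [0.5177, -0.3895, 0.2507]
tool_rot: [0.0, 0.74, 0.673, 0.0]
contact_force: [-1.1, 0.7, 3.5]
gripper_width: -0.001
grasp_force: 1.6
time: 20.05
tool_pos: [0.5177, -0.3895, 0.2506]
tool_rot: [0.001, 0.74, 0.673, -0.0]
contact_force: [-3.7, 3.3, 9.2]
gripper_width: -0.004
grasp_force: 4.6
```

```bash
python3 -m inch '[[[0,0,0.001],[0,0,0],0],[[0,0,0.0007],[0,0,0],0],[[0,0,0],[0,0,0],0]]'
python3 -m inch '[[[0,0,-0.01],[0,0,0],0],[[0,0,-0.04],[0,0,0],0],[[0,-0.03,-0.04],[0,0,0],0],[[0,-0.045,-0.01],[0,0,0],0],[[0.03,-0.03,0],[0,0,0],0],[[0.03,-0.03,0],[0,0,0],0],[[0,0,0],[0,0,0],0],[[0,0,0],[0,0,0],0]]'
python3 - <<'E'
from h import *
go(None)
a=np.radians(-5.35);X=np.array([np.cos(a),np.sin(a),0]);Y=np.array([-np.sin(a),np.cos(a),0])
A=[]
for n in("scene","side"):
    im,d,c=grab(n,n+"3.png");W=cloud(d,c)
    for l in("catch_left","catch_right","jigger"):
        for r in manip.look_for(n,l)[:2]:print(n,l,round(r["score"],2),np.round(r["point"],3),proj(r["point"],c).round())
    f=W@X;s=W@Y;h=W[...,2];t=(h>.2)&(h<.24)&(f>.53)&(f<.565)&(s>-.4)&(s<-.1)
    # keep top surface
    for lo,hi in((-.38,-.32),(-.32,-.2),(-.2,-.14)):
        q=t&(s>lo)&(s<hi)&(h>.22);print(lo,q.sum(),np.median(h[q]).round(4))
    P=[.54,-.42,.18]
    for P in([.53,-.42,.18],[.55,-.19,.18]):
        u,v=proj(P,c)[0].astype(int);A.append(cv2.resize(im[v-50:v+50,u-66:u+66,::-1],(396,300),interpolation=cv2.INTER_CUBIC))
cv2.imwrite("pics/fin.png",np.vstack([np.hstack(A[:2]),np.hstack(A[2:])]))
E
```

```text
time: 20.35
tool_pos: [0.5178, -0.3895, 0.2505]
tool_rot: [0.001, 0.74, 0.673, -0.0]
contact_force: [-6.3, 4.5, 13.8]
gripper_width: -0.004
grasp_force: 7.1
time: 21.15
tool_pos: [0.3886, -0.3167, 0.3463]
tool_rot: [0.001, 0.74, 0.673, -0.0]
contact_force: [0.5, 0.2, 0.9]
gripper_width: -0.002
grasp_force: 0.0
t 21.15 TCP [ 0.3886 -0.3167  0.3463] yawY -5.38 tilt [ 9.e-04 -1.e-03 -1.e+00] F [0.5 0.2 0.9] T [ 0.02  0.04 -0.05] w -0.002 0.0
scene jigger 0.93 [ 0.525 -0.495  0.084] [[404. 343.]]
-0.38 334 0.2241
-0.32 517 0.2242
-0.2 203 0.2242
side jigger 0.61 [ 0.526 -0.49   0.082] [[309. 398.]]
-0.38 556 0.2264
-0.32 849 0.2263
-0.2 326 0.2263
```

View pics/fin.png

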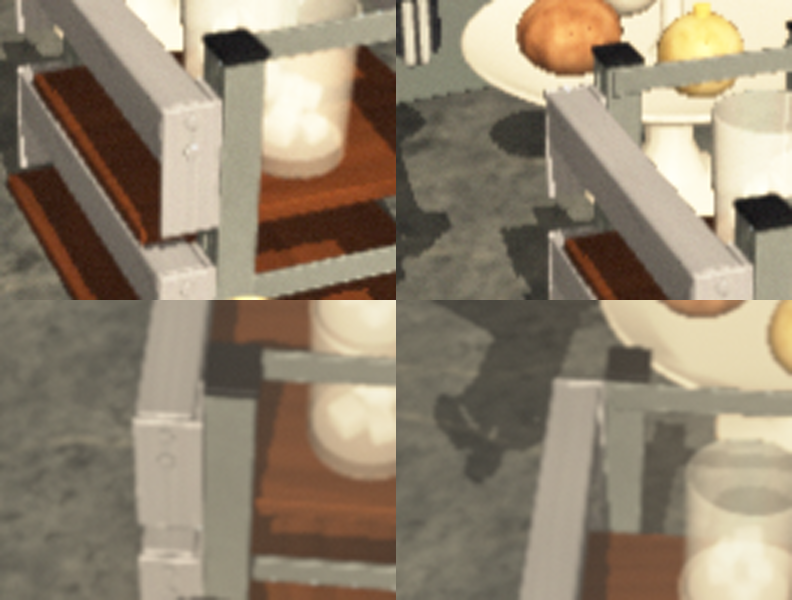

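The bar reads level and 26 mm below the caps, and the jigger has not moved. One tilted wrist view should show the catches.

```bash
python3 -m inch '[[[0,-0.01,0],[-0.13,0,0],0],[[0,-0.01,0],[-0.13,0,0],0],[[0,0,0],[-0.13,0,0],0],[[0,0,0],[-0.13,0,0],0],[[0,0,0],[-0.13,0,0],0],[[0,0,0],[-0.13,0,0],0],[[0,0,0],[0,0,0],0],[[0,0,0],[0,0,0],0]]'
python3 - <<'E'
from h import *
im,d,c=grab("wrist","w3.png");print((-c[2].T@c[3]).round(3),c[2][2].round(2))
for l in("catch_left","catch_right"):
    for r in manip.look_for("wrist",l)[:2]:print(l,round(r["score"],2),np.round(r["point"],3),proj(r["point"],c).round())
E
```

```text
time: 22.35
tool_pos: [0.3687, -0.3155, 0.3449]
tool_rot: [0.28, 0.685, 0.622, 0.255]
contact_force: [0.2, -0.8, 0.9]
gripper_width: 0.002
grasp_force: 0.0
[ 0.293 -0.234  0.429] [ 0.64 -0.35 -0.68]
```

View pics/w3.png

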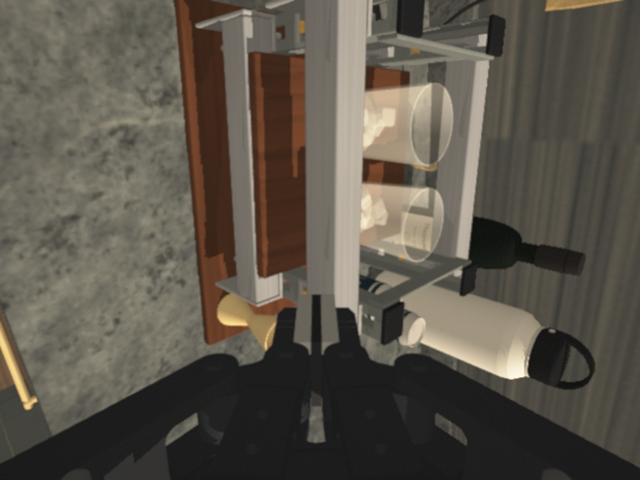

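This view shows the left connector at about (298,20); the fingers hide the right one. I'll shift right and compare both in one crop.

```bash
python3 -m inch '[[[-0.04,0,0],[0,0,0],0],[[-0.04,0,0],[0,0,0],0],[[-0.04,0,0],[0,0,0],0],[[0,0,0],[0,0,0],0],[[0,0,0],[0,0,0],0]]'
python3 - <<'E'
from h import *
im,d,c=grab("wrist","w4.png")
for l in("catch_left","catch_right"):
    for r in manip.look_for("wrist",l)[:2]:print(l,round(r["score"],2),np.round(r["point"],3),proj(r["point"],c).round())
u,v=proj([.535,-.43,.165],c)[0].astype(int);print(u,v)
v=min(max(v,60),420)
a=cv2.resize(cv2.imread("pics/w3.png")[0:90,250:350],(400,360),interpolation=cv2.INTER_CUBIC)
b=cv2.resize(im[v-45:v+45,u-50:u+50,::-1],(400,360),interpolation=cv2.INTER_CUBIC)
cv2.imwrite("pics/catch.png",np.hstack([a,b]))
E
```

```text
time: 23.0
tool_pos: [0.3584, -0.4351, 0.3449]
tool_rot: [0.28, 0.684, 0.623, 0.256]
contact_force: [-0.2, 0.6, 0.1]
gripper_width: 0.002
grasp_force: 0.0
catch_left 0.3 [ 0.519 -0.488  0.088] [[256. 228.]]
314 178
```

View pics/catch.png

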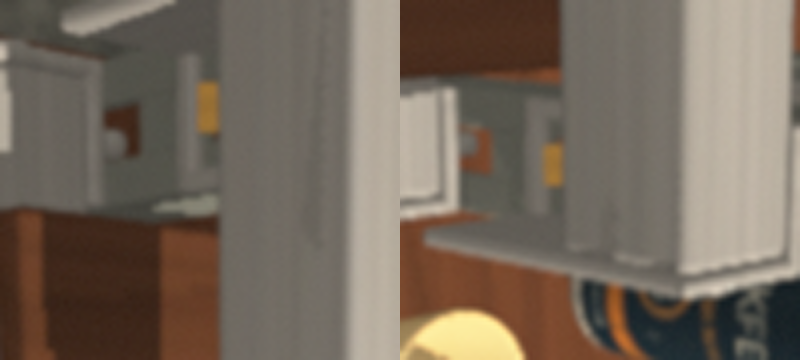

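The crops show both brass tongues out in their windows above the bottom bars, at (207,108) on the left and (553,165) on the right. The beam is locked at both ends, so I'm handing in.

```bash
python3 -c "
from plant import manip
print(manip.job_done())"
```

```text
the job is handed in; nothing more can be done
None
```

The beam is hooked into both front uprights, fully home and level, with both spring catches visible out over it and the jigger undisturbed; I handed the job in at about 23 s.

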